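Set the loaf stop of a bench bread slicer for long loaves

TASK

Set the bench bread slicer up for long loaves: first turn its dial to the longest bar mark (the fourth), then grip the steel post of the open cam lever and pull the spring-loaded stop leg out until its pointer meets the line on the mark clip. With the leg held at that mark, swing the cam lever fully closed, and finish while still holding the post, with the leg at the mark and the lever closed: do not let go. Leave the bread and the loose bakery things alone.

Things in the scene. Friction and masses are not known exactly. Their poses are not given: they have to be found in the camera images.
- slicer: Low fixed steel machine. Origin at bench height. Axes: +y along the guide rail, the way the leg pulls out; z up; -x is the robot's side. In mm: drive box with the dial x -65..105, y -200..-60, top z 75; aluminium rail x -50..-10, y -60..240, top z 50; low feed bed beyond, to x 115, back fence 55 high. Fixed, but elsewhere and turned each episode.
- knob_grip (a point): Point on the vertical axis of the black dial knob, 107.5 mm above the bench. The knob's grip bar is 14 mm wide, 46 mm long, 30 mm high (z 90.5 to 120.5 mm), on a disc 48 mm across (z 76.5 to 90.5 mm). The point turns with the knob: its x axis lies along the bar, the white pointer line is at its -x end.
- knob (a joint): Dial angle in rad, 0 to 2.094, growing clockwise from above. At 0 the pointer looks along the slicer's -x, at 1.571 along its +y. Detents every 30 degrees pull it (0.05 N m) to five marks: three short bars at 0, 0.524, 1.047; the longest bar at 1.571, the wanted one; a small ring at 2.094. Starts at the first or second mark.
- leg (a joint): How far the stop leg is pulled out along the slicer's +y, in m, 0 (home) to 0.135. Starts at 0. A spring pulls it home with 3 N at 0 and 4.6 N at full length, always, also with the lever closed, so it slides back as soon as it is not held.
- leg_head: Dark steel head block of the leg, 40 x 40 x 20 mm (z 51.5 to 71.5 mm), with a stop paddle reaching 130 mm to +x over the bed (top at z 79.5 mm). Slides with the leg and carries the lever; axes as the slicer's. Origin on the lever's vertical pivot axis, at the block's underside; at leg = 0 it is at (-30, -10) mm in the slicer's frame.
- leg_pointer (a point): Tip of the thin steel pointer on the -x face of the head block, 30 mm to -x of the lever's pivot and at the same y.
- mark: Small steel clip, 24 x 18 mm, on the rail's -x edge, with a dark cross line: the length mark. Origin on the line, at its rail-side end, 48 mm above the bench; axes as the slicer's. The leg is at the mark when the pointer has the same y as this origin in the clip's frame, after 60 to 110 mm of pull, different each time.
- lever (a joint): Cam lever angle in rad: 0 = fully closed, the black arm lies along the leg and points to the slicer's +y; larger = open, swung towards -x (anticlockwise from above), up to 1.0. Starts 0.75 to 0.98. Stiff, stays where it is left (friction 0.25 N m). It turns about the pivot at leg_head's origin.
- lever_grip (a point): Grip point of the lever, on the axis of the upright round steel post at the arm's end, 75 mm from the pivot, 105.5 mm above the bench. The post is 14 mm across and stands free from z 81 to 125.5 mm; the arm's top is at z 80.5 mm. Turns with the lever: its y axis points from the pivot to the post.
- boule: Loose round loaf, 150 mm across and 83 mm high, origin under its centre. Leave alone.
- loaf_tin: Loose empty loaf tin, 110 x 200 x 70 mm, origin under its centre. Leave alone.
- scraper: Loose flat dough scraper, 108 x 150 x 17 mm, origin under its centre. Leave alone.
- bowl: Loose steel bowl, 120 mm across and 60 mm high, origin under its centre. Leave alone.

How it is judged (in metres and radians):
On the way, in this order (a step that is already met when the one before it is completed fails the run):
1. the dial stands at the longest bar mark (value of joint knob between 1.45 and 1.69 rad), for 0.2 s.
2. the fingers hold the leg at the mark, its lever still open (y of leg_pointer in the frame of mark between -0.007 and 0.007 m and value of joint lever above 0.5 rad and contact force between the fingers and leg_head above 1 N), for 0.2 s.
3. the lever is closed, the fingers still hold the leg at the mark (y of leg_pointer in the frame of mark between -0.007 and 0.007 m and value of joint lever below 0.1 rad and contact force between the fingers and leg_head above 1 N), for 0.2 s.
At the end, for the whole second after the job is handed in: The dial is at the longest bar mark (within 0.12 rad), the leg's pointer is within 7 mm of the line of the mark clip, the cam lever is closed (under 0.1 rad), and the fingers still hold the leg by its lever (over 1 N) against the return spring (all of step 1 and all of step 3); the arm keeps its last pose, push and grip.
It fails at once if the leg left the mark (by more than 12 mm) while the lever was being closed (value of joint lever below 0.45 rad and (y of leg_pointer in the frame of mark below -0.012 m or y of leg_pointer in the frame of mark above 0.012 m)).
It fails at once if a bystander was moved (distance of any of boule, loaf_tin, scraper, bowl from where it was at the start of the episode above 0.03 m).
It also fails if it takes over 58 s, if anything falls off the work surface, if the arm or the gripper's body presses on something with over 40 N, if the wrist force passes 120 N, or if a joint passes its speed limit or range.

ROBOT

A 6-joint arm with a two-finger parallel gripper is mounted at the origin on the work surface. World frame = base frame: x ahead of the robot, y to its left, z up, the work surface at z = 0. Lengths are in mm, angles in rad, forces in N, time in s.
With the tool pointing down it reaches from about 400 to 925 mm from the base axis. Payload 12.5 kg.
Tool frame: the origin (TCP) lies on the centre line of the jaws, within the pads' length; the fingertips stand 25 mm ahead of it and the grasp point (between the pads) lies 6 mm ahead of it (env.tip_extent is the distance from the TCP to the fingertips, in mm); x points along the fingers, z is the direction in which the jaws open and shut, and the axes are right-handed (so a half turn about x gives the same grasp; the last joint's range is limited). The gripper opens to 95 mm and grips with 3 to 60 N. Pads are 20 mm wide; open, the fingers measure 119 mm over their backs; the gripper's body (75 mm by 180 mm) begins 59 mm behind the grasp point.
Start: joints at [1.109, 0.491, 1.559, -0, 1.092, -0.106], TCP at [217.696, 585.877, 239.661] pointing down, gripper open.
Joint ranges: [-3.1, 3.1], [-0.84, 2.19], [0.05, 2.79], [-1.13, 4.28], [0.06, 2.93], [-2.69, 2.69]. Speed limits (rad/s): [2.22, 2.22, 2.79, 3.14, 3.14, 3.14].

INTERFACE

Orientations are given as [roll, pitch, yaw] about the fixed x, y, z axes, in that order (R = Rz(yaw) Ry(pitch) Rx(roll)).
In Python, from cell import env gives the robot as it stands.
- The arm moves only by the tool step_arm, never from a script. Its argument "rows" is a list of rows, each a list of 6 numbers: the shift along the tool's x, y, z in mm, then the turn, a rotation vector about the tool's x, y, z in rad. In form: [[x, y, z, wx, wy, wz], ...]. A call has 1 to 8 rows; each row shifts and turns the pose as measured when the row begins, along the tool's axes as they then stand; what a row does not reach is not made up. A row lasts 1/8 s, in which the tool goes at most 62.5 mm and 10.7 degrees, less where a joint would pass 70% of its speed; a pose out of reach is approached as far as the arm can. A call is refused whole if a number of a shift passes 62.5 or a number of a turn 0.188, either way. A call with a gripper value outside its range is refused whole. "grip" is the finger opening in mm, from 0 to 95.1, set as the call begins (left out, the last holds). The fingers move at their own pace and stop on an object; the grip force is fixed at half the most. Time passes only in rows, so rows that do not move let the fingers close. It gives the time, the measured TCP pose, the force and the opening at its end, in the units of the state.
- env.state(): the state, without advancing time (a new reading comes with each control period).
- env.read_camera(name): name is "side" or "top" or "wrist"; returns the picture (420x560x3 uint8, red, green, blue); there is no depth.
- env.get_calibration(name): a dict with "fx", "fy", "cx", "cy" (pixels), "D" ([k1, k2, p1, p2, k3] as OpenCV has them; the pictures are not rectified), "pose" (4x4, takes a point from camera to world coordinates); the wrist camera has in their place "hand_eye" (4x4, takes a point from camera to tool coordinates, whose origin is the TCP and whose axes are the tool frame's). Camera axes: x right, y down, z forward; pixel columns grow to the right and rows downward; lengths in mm; the calibration is good to about 2 mm. A picture is of the moment at which its call begins: read the wrist's pose just before it. get_calibration takes no time and is no camera call.
- env.job_done(): hands the job in, once; it reports no verdict.
The state is a dict: "t": time; "joints": joint angles; "qvel": joint speeds; "tau": joint torques, N m; "eef_pos": TCP position; "tcp_rot": TCP orientation; "ft_force": force on the tool from outside, world axes, zero at the start; "moment": the same for the moment, N m; "opening": opening from 0.0 (shut) to 1.0 (fully open).
Only numpy, scipy, OpenCV 4.12 (cv2) and the standard library are available. Lean on these libraries where they do the work, as an engineer would, in place of code of your own. Each camera call takes 0.05 s, during which the arm holds its last target.

## Working session

There is one attempt and no reset: what is moved stays moved. The work goes in short steps, Python scripts to look and compute and a tool call to move; the robot and the scene stay as the last step left them, time stands still between calls to the robot, and variables do not carry over. Pictures are saved under pics/ and viewed, and the job is handed in when it is done.

Besides the shell and the picture viewer there is one more tool, called after "Request:" as name([rows], argument=value, ...), one row to a line, values as JSON. step_arm: Moves the arm, as the interface text tells. Its arguments: {"type":"object","properties":{"rows":{"type":"array","items":{"type":"array","items":{"type":"number"}}},"grip":{"type":"number"}},"required":["rows"]}

```bash
ls; mkdir -p pics
python3 - <<'E'
from cell import env
import cv2
print(env.state())
for n in ("side","top","wrist"):
    im=env.read_camera(n); cv2.imwrite(f"pics/{n}0.png",im[:,:,::-1])
    print(n,env.get_calibration(n))
print(env.tip_extent)
E
```

```text
pics
{'t': 0.0, 'joints': array([ 1.10938946e+00,  4.91569718e-01,  1.55945789e+00,  7.18476261e-06,
        1.09166549e+00, -1.05611549e-01]), 'qvel': array([-4.06034590e-04,  1.72322107e-03, -7.17322764e-05,  7.85403469e-04,
       -9.59014066e-04,  5.05990256e-04]), 'tau': array([-1.38920070e-03, -6.12641287e+01, -2.58198363e+01,  6.91285031e-02,
        4.81819664e-02, -9.46741216e-05]), 'eef_pos': array([217.59941081, 585.67186085, 239.05250729]), 'tcp_rot': array([ 3.03019069,  1.56969587, -2.03799693]), 'ft_force': array([ 0.1670355 ,  1.1067202 , -0.11368584]), 'moment': array([-0.04476828, -0.01941495, -0.02915974]), 'opening': 1.0002327248263478}
side {'fx': 419.48624853564075, 'fy': 419.48624853564075, 'cx': 282.14995030424575, 'cy': 212.03468568626036, 'D': array([-0.10713096,  0.        ,  0.        ,  0.        ,  0.        ]), 'pose': array([[ 9.84412724e-01, -1.30970096e-01,  1.17381529e-01,
         3.30890613e+02],
       [-1.75457258e-01, -7.77245573e-01,  6.04238422e-01,
        -6.58784451e+02],
       [ 1.20971101e-02, -6.15415432e-01, -7.88110085e-01,
         
[... 483 characters left out ...]
417e-02, -1.36736261e-01, -9.90425410e-01,
         1.26277451e+03],
       [ 0.00000000e+00,  0.00000000e+00,  0.00000000e+00,
         1.00000000e+00]])}
wrist {'fx': 326.2048226953098, 'fy': 326.2048226953098, 'cx': 276.407756778402, 'cy': 208.32013037213883, 'D': array([-0.01332651,  0.        ,  0.        ,  0.        ,  0.        ]), 'hand_eye': array([[ 3.83319093e-04, -2.42254650e-01,  9.70212625e-01,
        -1.44781916e+02],
       [-2.21435090e-04, -9.70212693e-01, -2.42254580e-01,
         6.80648645e+01],
       [ 9.99999902e-01, -1.21978314e-04, -4.25544730e-04,
         1.17732924e-01],
       [ 0.00000000e+00,  0.00000000e+00,  0.00000000e+00,
         1.00000000e+00]])}
25.0
```

View pics/top0.png

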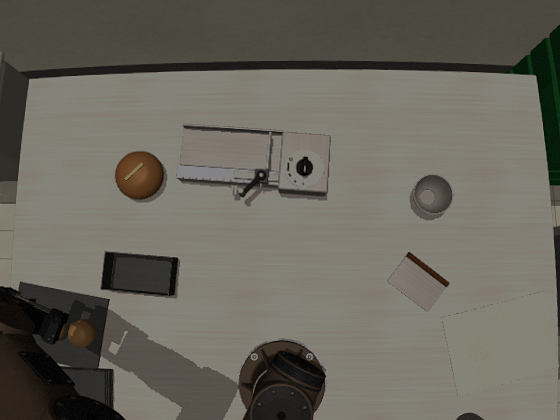

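View pics/side0.png

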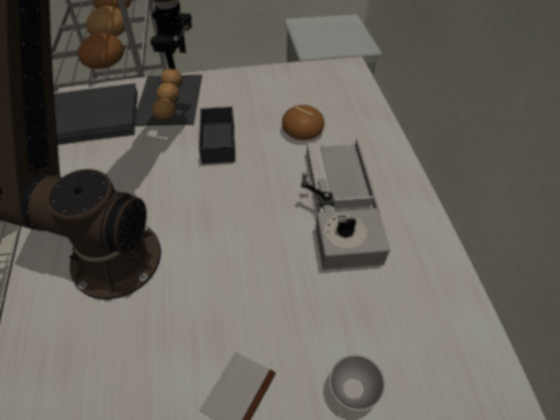

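View pics/wrist0.png

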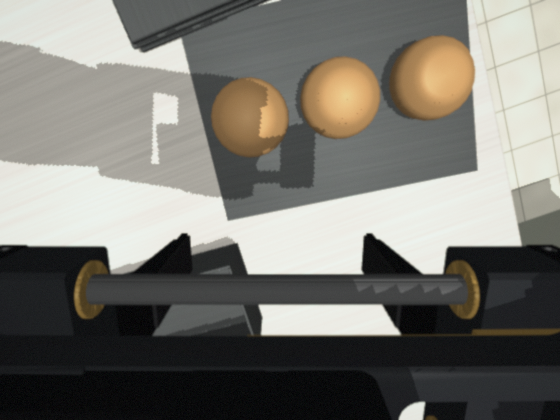

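The top picture shows the slicer at about (180–330, 125–195), the dial at (305,167) and the lever post near (241,194). I'll enlarge both fixed views.

Run:
```python
import cv2
a=cv2.imread("pics/top0.png")[115:215,170:340]; cv2.imwrite("pics/topc.png",cv2.convertScaleAbs(cv2.resize(a,None,fx=4.7,fy=4.7,interpolation=cv2.INTER_CUBIC),alpha=1.5))
a=cv2.imread("pics/side0.png")[135:275,285:395]; cv2.imwrite("pics/sidec.png",cv2.convertScaleAbs(cv2.resize(a,None,fx=4.2,fy=4.2,interpolation=cv2.INTER_CUBIC),alpha=1.5))
```

```text
(no output)
```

View pics/topc.png

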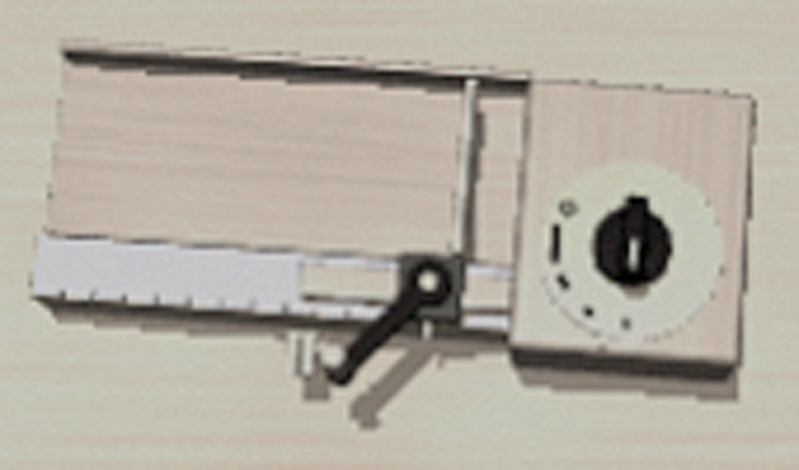

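View pics/sidec.png

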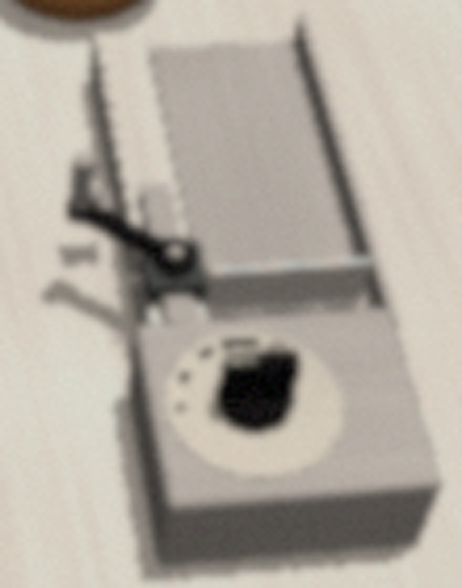

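```bash
cat > h.py <<'E'
import numpy as np, cv2
from cell import env
from scipy.spatial.transform import Rotation as R
from scipy.optimize import least_squares
def toolT(s):
    T=np.eye(4);T[:3,:3]=R.from_euler('xyz',s['tcp_rot']).as_matrix();T[:3,3]=s['eef_pos'];return T
def cam(name,s=None):
    c=env.get_calibration(name);K=np.array([[c['fx'],0,c['cx']],[0,c['fy'],c['cy']],[0,0,1.]])
    P=c['pose'] if 'pose' in c else toolT(s)@c['hand_eye']
    return K,np.array(c['D']),P
def ray2z(px,z,C):
    K,D,P=C
    u=cv2.undistortPoints(np.array([[px]],float),K,D)[0,0]
    d=P[:3,:3]@np.array([u[0],u[1],1]);o=P[:3,3]
    return o+d*(z-o[2])/d[2]
def proj(p,C):
    K,D,P=C;Pi=np.linalg.inv(P)
    r,_=cv2.Rodrigues(Pi[:3,:3])
    return cv2.projectPoints(np.atleast_2d(np.array(p,float)),r,Pi[:3,3],K,D)[0][:,0]
def S2W(p,pose):
    x,y,a=pose;p=np.atleast_2d(np.array(p,float));c,s=np.cos(a),np.sin(a)
    return np.c_[x+c*p[:,0]-s*p[:,1],y+s*p[:,0]+c*p[:,1],p[:,2]]
def fit(obs,x0):
    # obs: list of (C, pts Nx3, px Nx2)
    f=lambda q:np.concatenate([(proj(S2W(p,q),C)-np.array(u)).ravel() for C,p,u in obs])
    r=least_squares(f,x0,loss='soft_l1',x_scale=[10,10,.05]);return r.x,f(r.x).reshape(-1,2)
E
python3 - <<'E'
from h import *
C=cam('top')
cr=lambda u:np.array(u)/4.7+[170,115]-.4
pts=[[105,-60,75],[105,-200,75],[-65,-200,75],[-65,-60,75],[-10,240,50],[-50,240,50]]
px=cr([[530,77],[755,95],[740,362],[513,347],[38,235],[32,298]])
x0=[700,0,0.05]
q,r=fit([(C,pts,px)],x0);print(q,r.round(1))
Ck=cam('side')
pxs=np.array([[140,330],[437,487],[167,503]])/4.2+[285,135]
q2,r2=fit([(C,pts,px),(Ck,[[-65,-60,75],[105,-200,75],[-65,-200,75]],pxs)],q);print(q2,r2.round(1))
for n,u,z in [('knob',(631,243),91),('post',(338,362),125),('piv',(430,280),85),('clip',(300,355),48),('ptr',(428,330),60)]:
    w=ray2z(cr(u),z,C);c,s=np.cos(q[2]),np.sin(q[2]);d=w[:2]-q[:2]
    print(n,w.round(1),(c*d[0]+s*d[1]).round(1),(-s*d[0]+c*d[1]).round(1))
E
```

```text
[ 6.22804759e+02  6.41138584e+01 -7.46600195e-02] [[-0.  -0.2]
 [ 0.5 -0.6]
 [ 0.5  0.5]
 [-0.8  0.1]
 [-0.   0.1]
 [-0.2  0. ]]
[ 6.22987136e+02  6.36780747e+01 -7.55018923e-02] [[ 0.1 -0.2]
 [ 0.7 -0.6]
 [ 0.6  0.4]
 [-0.6  0. ]
 [ 0.1 -0. ]
 [-0.1 -0.1]
 [-2.3 -1.9]
 [ 1.3 -0.9]
 [-0.3  0.9]]
knob [613.7 -63.7  91. ] 0.5 -128.1
post [535.8 107.1 125. ] -89.9 36.4
piv [592.8  56.5  85. ] -29.3 -9.8
clip [554.3 138.3  48. ] -73.8 68.8
ptr [567.3  58.8  60. ] -54.9 -9.4
```

Run:
```python
from h import *
s=env.state();print(toolT(s).round(3),s['t'])
print(R.from_euler('xyz',s['tcp_rot']).inv().as_matrix().round(3)@np.array([0,0,0]))
```

```text
[[-0.00000e+00 -9.37000e-01  3.48000e-01  2.17623e+02]
 [-1.00000e-03  3.48000e-01  9.37000e-01  5.85719e+02]
 [-1.00000e+00  0.00000e+00 -1.00000e-03  2.39197e+02]
 [ 0.00000e+00  0.00000e+00  0.00000e+00  1.00000e+00]] 0.15
[0. 0. 0.]
```

Request:
step_arm([
  [-2, -50, -32, 0, 0, 0],
  [-2, -50, -32, 0, 0, 0],
  [-2, -50, -32, 0, 0, 0],
  [-2, -50, -32, 0, 0, 0],
  [-2, -50, -32, 0, 0, 0],
  [-2, -50, -32, 0, 0, 0],
  [-2, -50, -32, 0, 0, 0],
  [-2, -50, -32, 0, 0, 0],
])

```text
t: 1.15
eef_pos: [509.8, 198.0, 254.3]
tcp_rot: [2.832, 1.569, -2.229]
ft_force: [0.5, 0.5, -0.1]
opening: 1.001
```

Run:
```python
from h import *
s=env.state();T=toolT(s);print(T.round(3),s['t'],s['joints'])
print(T[:3,:3].T@(np.array([650,20,250])-T[:3,3]))
```

```text
[[-1.00000e-03 -9.40000e-01  3.42000e-01  5.09785e+02]
 [-2.00000e-03  3.42000e-01  9.40000e-01  1.97951e+02]
 [-1.00000e+00  1.00000e-03 -2.00000e-03  2.54331e+02]
 [ 0.00000e+00  0.00000e+00  0.00000e+00  1.00000e+00]] 1.15 [ 2.50122917e-01  3.65068162e-01  1.73174460e+00 -1.36649844e-03
  1.04629658e+00 -9.71110667e-01]
[   4.4363559  -192.60187068 -119.29163547]
```

Request:
step_arm([
  [1, -50, -31, 0, 0, 0],
  [1, -50, -31, 0, 0, 0],
  [1, -50, -31, 0, 0, 0],
  [1, -48, -31, -0.1, 0, 0],
  [0, 0, 0, -0.1, 0, 0],
  [0, 0, 0, -0.08, 0, 0],
  [0, 0, 0, 0, 0, 0],
])

```text
t: 2.02
eef_pos: [658.9, 1.7, 247.8]
tcp_rot: [1.943, 1.567, -2.837]
ft_force: [-0.2, 0.3, 0.0]
opening: 1.0
```

Run:
```python
from h import *
s=env.state();T=toolT(s);print(T.round(3),s['t'],s['joints'])
im=env.read_camera('wrist');cv2.imwrite('pics/w1.png',im[:,:,::-1])
np.save('s1.npy',s,allow_pickle=True)
```

```text
[[-4.00000e-03 -9.98000e-01  6.70000e-02  6.58939e+02]
 [-1.00000e-03  6.70000e-02  9.98000e-01  1.66900e+00]
 [-1.00000e+00  4.00000e-03 -1.00000e-03  2.47827e+02]
 [ 0.00000e+00  0.00000e+00  0.00000e+00  1.00000e+00]] 2.025 [-0.09705095  0.53446596  1.45641742 -0.00172249  1.15441776 -1.59971343]
```

View pics/w1.png

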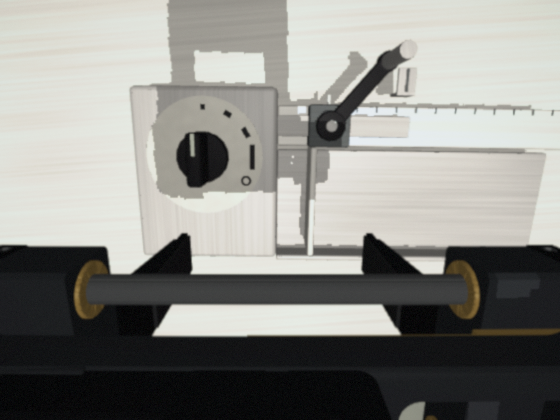

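The wrist view shows the dial at (202,157) with its pointer up towards the first mark. The pivot is at (332,126), the post top at (407,49) and the clip with its line at (405,82). I'll zoom in.

Run:
```python
import cv2
a=cv2.imread("pics/w1.png")
cv2.imwrite("pics/w1a.png",cv2.resize(a[80:265,125:290],None,fx=3.2,fy=3.2,interpolation=cv2.INTER_CUBIC))
cv2.imwrite("pics/w1b.png",cv2.resize(a[30:160,290:430],None,fx=4.6,fy=4.6,interpolation=cv2.INTER_CUBIC))
```

```text
(no output)
```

View pics/w1a.png

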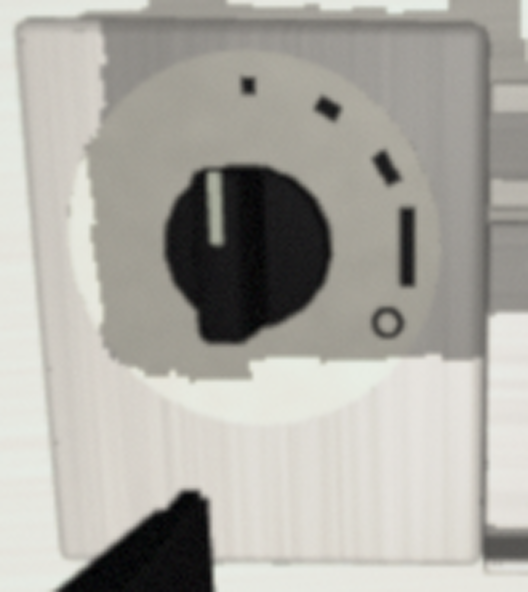

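View pics/w1b.png

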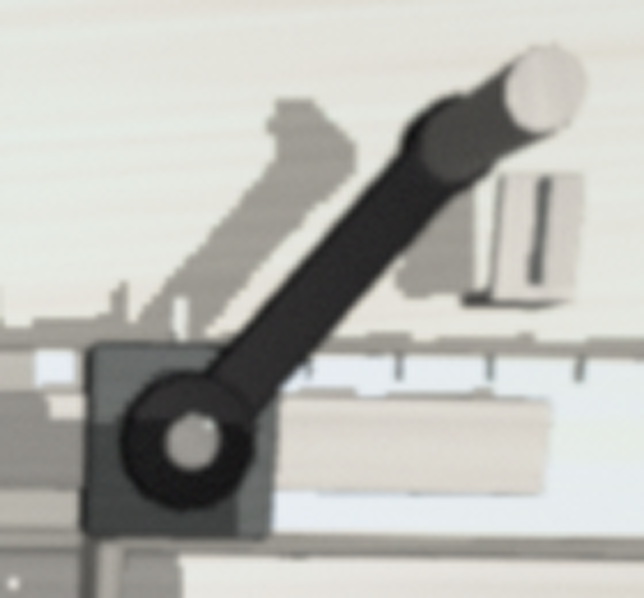

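Run:
```python
from h import *
s=np.load('s1.npy',allow_pickle=True).item()
C=cam('wrist',s)
a=lambda u:(np.array(u)+.5)/3.2-.5+[125,80]
b=lambda u:(np.array(u)+.5)/4.6-.5+[290,30]
pts=[[-65,-200,75],[-65,-60,75],[105,-60,75],[105,-200,75]]
px=a([[17,22],[487,22],[482,562],[60,562]])
q,r=fit([(C,pts,px)],[623,64,-.075]);print(q.round(3),r.round(1))
C2=cam('top')
cr=lambda u:np.array(u)/4.7+[170,115]-.4
pts2=[[105,-60,75],[105,-200,75],[-65,-200,75],[-65,-60,75],[-10,240,50],[-50,240,50]]
px2=cr([[530,77],[755,95],[740,362],[513,347],[38,235],[32,298]])
qq,r=fit([(C,pts,px),(C2,pts2,px2)],q);print('both',qq.round(3),r.round(1))
# yaw from rail edge in wrist image: 
c,sn=np.cos(q[2]),np.sin(q[2])
for n,u,z in [('plate',a((253,238)),76),('disc',a((248,246)),90.5),('post',b((546,88)),125.5),('postbase',b((457,143)),81),('piv',b((192,441)),86),('clipend',b((537,283)),48),('clipout',b((545,178)),48),('ptr',b((181,302)),61),('blk',b((90,348)),71.5),('blk2',b((82,535)),71.5),('barL',a((215,171)),120.5),('barR',a((217,245)),120.5)]:
    w=ray2z(u,z,C);d=w[:2]-q[:2]
    print(n,w.round(1),(c*d[0]+sn*d[1]).round(1),(-sn*d[0]+c*d[1]).round(1))
```

```text
[ 6.23219e+02  6.50330e+01 -7.50000e-02] [[-3.7 -1.4]
 [ 1.2 -0.6]
 [ 1.3  3.3]
 [-0.7  2.2]]
both [ 6.23026e+02  6.47100e+01 -7.40000e-02] [[-4.1 -1.4]
 [ 0.7 -0.7]
 [ 1.1  3.2]
 [-0.9  2.2]
 [-0.3 -0.2]
 [ 0.3 -0.7]
 [ 0.3  0.3]
 [-1.   0. ]
 [-0.2  0.1]
 [-0.4 -0. ]]
plate [610.9 -65.4  76. ] -2.5 -130.9
disc [612.2 -63.8  90.5] -1.3 -129.3
post [539.8 109.7 125.5] -86.6 38.3
postbase [539.9 109.8  81. ] -86.4 38.4
piv [592.5  56.3  86. ] -30.0 -11.0
clipend [564.1 138.5  48. ] -64.5 68.9
clipout [542.7 139.8  48. ] -85.9 68.5
ptr [564.   58.8  61. ] -58.6 -10.6
blk [572.6  38.3  71.5] -48.4 -30.5
blk2 [610.2  34.9  71.5] -10.7 -31.0
barL [590.7 -62.9 120.5] -22.8 -130.0
barR [609.3 -64.8 120.5] -4.1 -130.5
```

Request:
step_arm([
  [20, 14, -23, 0.008, 0, 0],
  [20, 14, -23, 0, 0, 0],
  [20, 14, -23, 0, 0, 0],
  [20, 0, 0, 0, 0, 0],
  [0, 0, 0, 0, 0, 0],
], grip=55)

```text
t: 2.7
eef_pos: [609.9, -64.0, 166.7]
tcp_rot: [2.053, 1.568, -2.743]
ft_force: [-0.8, -1.1, -0.6]
opening: 0.591
```

```bash
cat > look.py <<'E'
from h import *
import sys
s=env.state();T=toolT(s);print(T.round(4),s['t'],s['joints'].round(3),s['ft_force'].round(1),s['moment'].round(2))
n=sys.argv[1]
im=env.read_camera('wrist');cv2.imwrite(f'pics/{n}.png',im[:,:,::-1])
np.save(n+'.npy',s,allow_pickle=True)
if len(sys.argv)>2:
    g=np.array(eval(sys.argv[2]));print('tool delta',(T[:3,:3].T@(g-T[:3,3])).round(1))
E
python3 look.py w2 "[612,-64.5,119]"
```

```text
[[-2.500000e-03 -9.965000e-01  8.340000e-02  6.098967e+02]
 [-1.100000e-03  8.350000e-02  9.965000e-01 -6.399640e+01]
 [-1.000000e+00  2.400000e-03 -1.300000e-03  1.667163e+02]
 [ 0.000000e+00  0.000000e+00  0.000000e+00  1.000000e+00]] 2.7 [-0.212  0.554  1.665 -0.002  0.926 -1.698] [-0.8 -1.1 -0.6] [ 0.03 -0.    0.05]
tool delta [47.7 -2.3 -0.3]
```

View pics/w2.png

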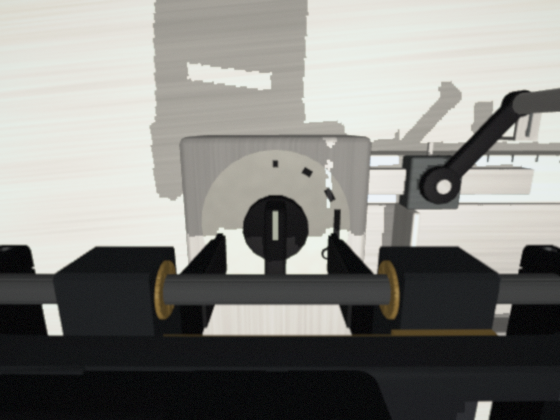

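Run:
```python
from h import *
s=np.load('w2.npy',allow_pickle=True).item();C=cam('wrist',s);T=toolT(s)
for u,z in [((276,230),90.5),((275.5,211),120.5),((275.5,240),120.5),((276,159),76)]:
    w=ray2z(u,z,C);print(w.round(1),(T[:3,:3].T@(w-T[:3,3])).round(1))
```

```text
[612.7 -64.5  90.5] [76.2 -3.  -0.2]
[591.1 -62.9 120.5] [46.3 18.7 -0.4]
[609.6 -64.5 120.5] [46.2  0.2 -0.5]
[564.1 -60.5  76. ] [90.8 45.7 -0.2]
```

Request:
step_arm([
  [24, -2, 0, -0.008, 0, 0],
  [16, -1, 0, 0, 0, 0],
  [8, 0, 0, 0, 0, 0],
  [0, 0, 0, 0, 0, 0],
])

```text
t: 3.25
eef_pos: [615.4, -63.4, 121.6]
tcp_rot: [-2.057, 1.566, -0.562]
ft_force: [-0.0, -0.2, 0.5]
opening: 0.577
```

```bash
python3 look.py w3 "[613,-64.7,119]"
```

```text
[[ 3.900000e-03 -9.971000e-01  7.540000e-02  6.153891e+02]
 [-2.500000e-03  7.540000e-02  9.972000e-01 -6.338520e+01]
 [-1.000000e+00 -4.100000e-03 -2.200000e-03  1.215691e+02]
 [ 0.000000e+00  0.000000e+00  0.000000e+00  1.000000e+00]] 3.25 [-0.209  0.614  1.692 -0.002  0.831 -1.703] [-0.  -0.2  0.5] [ 0.01 -0.01  0.02]
tool delta [ 2.6  2.3 -1.5]
```

Request:
step_arm([
  [3, 2, -1, 0, 0, 0],
  [0, 0, 0, 0, 0, 0],
  [0, 0, 0, 0, 0, 0],
  [0, 0, 0, 0, 0, 0],
  [0, 0, 0, 0, 0, 0],
], grip=0)

```text
t: 3.92
eef_pos: [613.8, -65.1, 120.4]
tcp_rot: [-2.043, 1.563, -0.548]
ft_force: [-0.1, -3.1, -0.0]
opening: 0.147
```

```bash
python3 look.py w4 "[613,-64.7,119]"
```

```text
[[ 6.700000e-03 -9.971000e-01  7.540000e-02  6.138333e+02]
 [-4.100000e-03  7.530000e-02  9.972000e-01 -6.511690e+01]
 [-1.000000e+00 -7.000000e-03 -3.600000e-03  1.203647e+02]
 [ 0.000000e+00  0.000000e+00  0.000000e+00  1.000000e+00]] 3.925 [-0.212  0.614  1.698 -0.004  0.822 -1.705] [-0.1 -3.1 -0. ] [-0.17 -0.01 -0.22]
tool delta [1.4 0.9 0.4]
```

View pics/w4.png

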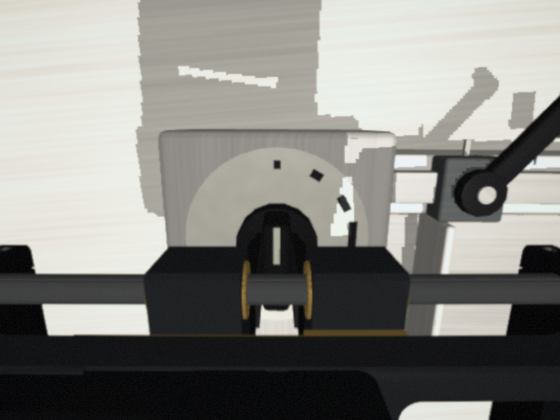

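Request:
step_arm([
  [0, 0, 0, 0.15, 0, 0],
  [0, 0, 0, 0.15, 0, 0],
  [0, 0, 0, 0.15, 0, 0],
  [0, 0, 0, 0.15, 0, 0],
  [0, 0, 0, 0.15, 0, 0],
  [0, 0, 0, 0.15, 0, 0],
  [0, 0, 0, 0.15, 0, 0],
  [0, 0, 0, 0.15, 0, 0],
])

```text
t: 4.97
eef_pos: [613.3, -65.9, 120.4]
tcp_rot: [-0.984, 1.564, -0.726]
ft_force: [-0.9, -0.5, 0.1]
opening: 0.146
```

```bash
python3 look.py w5 "[613,-64.7,119]"
python3 - <<'E'
from h import *
T=toolT(env.state());print(np.arctan2(T[1,2],T[0,2]))
E
```

```text
[[ 5.300000e-03 -2.549000e-01  9.670000e-01  6.133292e+02]
 [-4.700000e-03  9.670000e-01  2.549000e-01 -6.587110e+01]
 [-1.000000e+00 -5.900000e-03  3.900000e-03  1.203763e+02]
 [ 0.000000e+00  0.000000e+00  0.000000e+00  1.000000e+00]] 4.975 [-0.213  0.613  1.699 -0.005  0.824 -0.467] [-0.9 -0.5  0.1] [-0.33  0.25  0.11]
tool delta [ 1.4  1.2 -0. ]
0.250230603798508
```

Request:
step_arm([
  [0, 0, 0, 0.12, 0, 0],
  [0, 1, 0, 0.12, 0, 0],
  [0, 0, 0, 0.08, 0, 0],
  [0, 0, 0, 0, 0, 0],
  [0, 0, 0, 0, 0, 0],
])

```text
t: 5.65
eef_pos: [613.1, -65.9, 120.4]
tcp_rot: [-0.845, 1.563, -0.911]
ft_force: [0.5, -1.8, 0.1]
opening: 0.145
```

```bash
python3 look.py w6 "[613,-64.7,119]"
python3 - <<'E'
from h import *
T=toolT(env.state());print(np.arctan2(T[1,2],T[0,2]))
im=env.read_camera('side');cv2.imwrite('pics/s6.png',cv2.resize(im[135:275,285:395,::-1],None,fx=4.2,fy=4.2))
E
```

```text
[[ 4.700000e-03  6.610000e-02  9.978000e-01  6.130736e+02]
 [-6.100000e-03  9.978000e-01 -6.610000e-02 -6.587840e+01]
 [-1.000000e+00 -5.800000e-03  5.100000e-03  1.203529e+02]
 [ 0.000000e+00  0.000000e+00  0.000000e+00  1.000000e+00]] 5.65 [-0.212  0.613  1.699 -0.007  0.823 -0.141] [ 0.5 -1.8  0.1] [-0.27  0.19  0.01]
tool delta [ 1.3  1.2 -0.2]
-0.06649599380069406
```

View pics/w6.png

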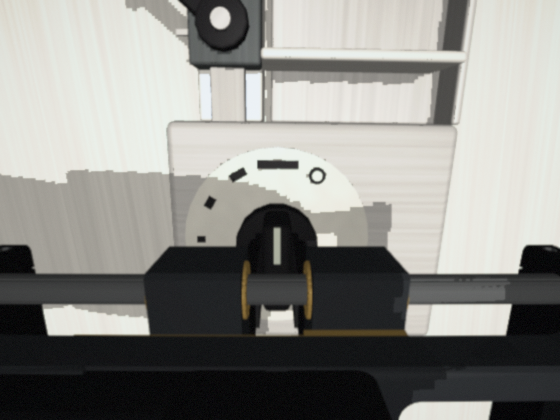

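Pointer is on the long bar at (277,164). Releasing and rising.

Request:
step_arm([
  [0, 0, 0, 0, 0, 0],
  [0, 0, 0, 0, 0, 0],
  [0, 0, 0, 0, 0, 0],
  [-10, 0, 0, 0, 0, 0],
  [-40, 0, 0, 0, 0, 0],
  [-20, 0, 0, 0, 0, 0],
  [0, 0, 0, 0, 0, 0],
], grip=60)

```text
t: 6.62
eef_pos: [612.9, -65.1, 193.9]
tcp_rot: [-0.744, 1.563, -0.809]
ft_force: [0.1, 0.1, 0.0]
opening: 0.633
```

```bash
python3 look.py w7 "[540,110,175]"
```

```text
[[ 5.500000e-03  6.500000e-02  9.979000e-01  6.128969e+02]
 [-5.800000e-03  9.979000e-01 -6.500000e-02 -6.509960e+01]
 [-1.000000e+00 -5.400000e-03  5.900000e-03  1.939013e+02]
 [ 0.000000e+00  0.000000e+00  0.000000e+00  1.000000e+00]] 6.625 [-0.211  0.524  1.636 -0.005  0.975 -0.143] [0.1 0.1 0. ] [-0.13  0.05 -0.03]
tool delta [ 17.5 170.1 -84.2]
```

View pics/w7.png

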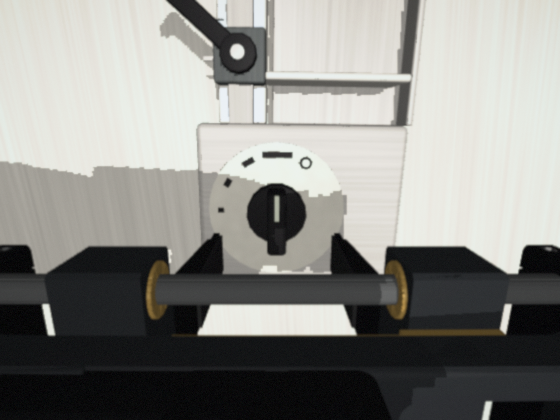

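The dial stayed on the long bar: its line at (277,208) points to the bar at (277,155). Moving on to the post.

Request:
step_arm([
  [2, 43, -21, 0, 0, 0],
  [2, 43, -21, 0, 0, 0],
  [2, 43, -21, 0, 0, 0],
  [2, 41, -21, 0, 0, 0],
  [0, 0, 0, -0.17, 0, 0],
  [0, 0, 0, -0.17, 0, 0],
  [0, 0, 0, -0.17, 0, 0],
  [0, 0, 0, -0.17, 0, 0],
])

```text
t: 7.68
eef_pos: [534.5, 115.3, 175.9]
tcp_rot: [-3.015, 1.562, -2.381]
ft_force: [0.1, -0.2, -0.9]
opening: 0.633
```

Request:
step_arm([
  [0, 0, 0, -0.17, 0, 0],
  [0, 0, 0, -0.17, 0, 0],
  [0, 0, 0, -0.17, 0, 0],
  [0, 0, 0, -0.17, 0, 0],
  [0, 0, 0, -0.17, 0, 0],
  [0, 0, 0, -0.17, 0, 0],
  [0, 0, 0, -0.17, 0, 0],
  [0, 0, 0, -0.17, 0, 0],
])

```text
t: 8.68
eef_pos: [531.1, 115.0, 167.8]
tcp_rot: [1.46, 1.55, -2.782]
ft_force: [0.9, 0.3, -0.2]
opening: 0.63
```

```bash
python3 look.py w8 "[540,110,185]"
```

```text
[[-1.900000e-02 -8.912000e-01 -4.531000e-01  5.311073e+02]
 [-7.100000e-03 -4.531000e-01  8.914000e-01  1.150012e+02]
 [-9.998000e-01  2.020000e-02  2.200000e-03  1.677910e+02]
 [ 0.000000e+00  0.000000e+00  0.000000e+00  1.000000e+00]] 8.675 [ 0.094  0.47   1.827 -0.007  0.864 -1.942] [ 0.9  0.3 -0.2] [0.11 0.02 0.04]
tool delta [-17.3  -5.3  -8.4]
```

View pics/w8.png

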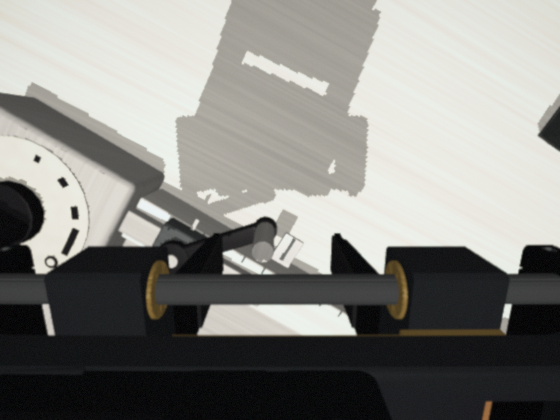

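```bash
cat >> h.py <<'E'
def Rd(phi):
    z=np.array([np.cos(phi),np.sin(phi),0]);x=np.array([0,0,-1.]);return np.c_[x,np.cross(z,x),z]
def go(goal,phi):
    s=env.state();T=toolT(s)
    print('t',s['t'],'pos',T[:3,3].round(1),'phi',np.arctan2(T[1,2],T[0,2]).round(4))
    print(' shift',(T[:3,:3].T@(np.array(goal)-T[:3,3])).round(1),'turn',R.from_matrix(T[:3,:3].T@Rd(phi)).as_rotvec().round(3))
E
python3 - <<'E'
from h import *
s=np.load('w8.npy',allow_pickle=True).item();C=cam('wrist',s)
print(ray2z((262,251),125.5,C),ray2z((173,257),86,C))
go([540,110,175],2.35)
im=cv2.imread('pics/w8.png')[180:300,120:340];cv2.imwrite('pics/w8c.png',cv2.resize(im,None,fx=3.6,fy=3.6,interpolation=cv2.INTER_CUBIC))
E
```

```text
[539.19118999 109.60365942 125.5       ] [587.16992943  57.81807897  86.        ]
t 8.725 pos [531.1 115.  167.7] phi 2.0497
 shift [-7.4 -5.5 -8.5] turn [-0.3    0.005 -0.02 ]
```

View pics/w8c.png

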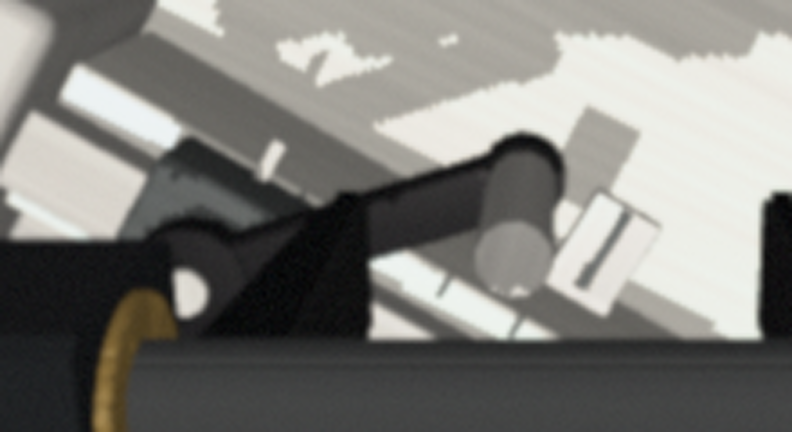

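Request:
step_arm([
  [-7, -5, -8, -0.15, 0, -0.02],
  [0, 0, 0, -0.15, 0, 0],
  [0, 0, 0, 0, 0, 0],
  [0, 0, 0, 0, 0, 0],
])

```text
t: 9.22
eef_pos: [538.5, 110.0, 172.0]
tcp_rot: [0.304, 1.564, 2.649]
ft_force: [0.1, -0.8, -0.4]
opening: 0.628
```

```bash
python3 look.py w9
python3 - <<'E'
from h import *
go([539.5,109.7,110],2.35)
im=cv2.imread('pics/w9.png')[150:330,100:400];cv2.imwrite('pics/w9c.png',cv2.resize(im,None,fx=2.6,fy=2.6,interpolation=cv2.INTER_CUBIC))
E
```

```text
[[-6.100000e-03 -7.153000e-01 -6.988000e-01  5.384506e+02]
 [ 3.300000e-03 -6.989000e-01  7.153000e-01  1.100271e+02]
 [-1.000000e+00  2.100000e-03  6.600000e-03  1.720329e+02]
 [ 0.000000e+00  0.000000e+00  0.000000e+00  1.000000e+00]] 9.225 [ 0.08   0.468  1.817  0.005  0.863 -2.268] [ 0.1 -0.8 -0.4] [ 0.08  0.06 -0.01]
t 9.275 pos [538.4 110.1 172. ] phi 2.3453
 shift [62.  -0.7 -1.5] turn [-0.005  0.007 -0.002]
```

View pics/w9c.png

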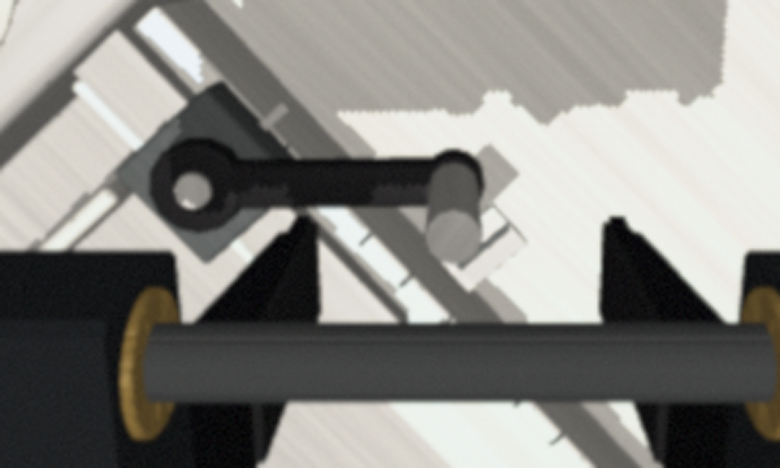

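Request:
step_arm([
  [25, -0.5, -0.5, 0, 0.007, 0],
  [20, 0, -0.5, 0, 0, 0],
  [13, 0, -0.5, 0, 0, 0],
  [4, 0, 0, 0, 0, 0],
  [0, 0, 0, 0, 0, 0],
])

```text
t: 9.9
eef_pos: [540.0, 109.6, 108.6]
tcp_rot: [2.349, 1.569, -1.599]
ft_force: [0.2, 0.5, 0.2]
opening: 0.627
```

```bash
python3 look.py w10
python3 - <<'E'
from h import *
go([539.5,109.7,110],2.35)
E
```

```text
[[-0.000000e+00 -7.213000e-01 -6.926000e-01  5.400036e+02]
 [-1.800000e-03 -6.926000e-01  7.213000e-01  1.095825e+02]
 [-1.000000e+00  1.300000e-03 -1.200000e-03  1.085839e+02]
 [ 0.000000e+00  0.000000e+00  0.000000e+00  1.000000e+00]] 9.9 [ 0.081  0.558  1.87  -0.003  0.714 -2.253] [0.2 0.5 0.2] [0.07 0.01 0.03]
t 9.95 pos [540.1 109.6 108.8] phi 2.336
 shift [-1.2  0.3  0.5] turn [-0.014 -0.001 -0.001]
```

View pics/w10.png

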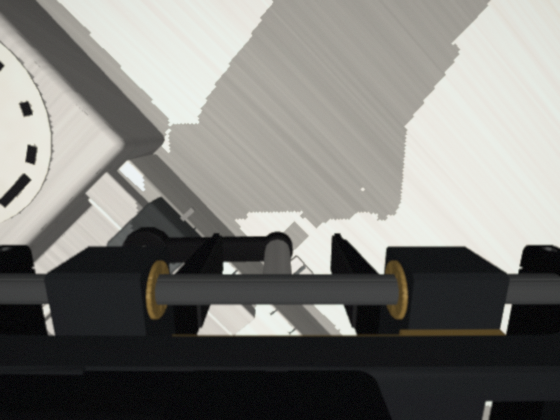

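Request:
step_arm([
  [-2, 0, 0, 0, 0, 0],
  [0, 0, 0, 0, 0, 0],
  [0, 0, 0, 0, 0, 0],
  [0, 0, 0, 0, 0, 0],
  [0, 0, 0, 0, 0, 0],
  [0, 0, 0, 0, 0, 0],
], grip=0)

```text
t: 10.7
eef_pos: [540.2, 110.0, 112.4]
tcp_rot: [-2.869, 1.569, -0.533]
ft_force: [-2.5, 4.2, 1.3]
opening: 0.144
```

```bash
python3 look.py w11
python3 - <<'E'
from h import *
y=-.075
u=np.array([-np.sin(y),np.cos(y),0])
p=env.state()['eef_pos']
go(p+79*u,2.35)
E
```

```text
[[ 1.800000e-03 -7.216000e-01 -6.923000e-01  5.401700e+02]
 [-1.000000e-03 -6.923000e-01  7.216000e-01  1.099965e+02]
 [-1.000000e+00 -6.000000e-04 -2.000000e-03  1.123729e+02]
 [ 0.000000e+00  0.000000e+00  0.000000e+00  1.000000e+00]] 10.7 [ 8.200e-02  5.520e-01  1.868e+00 -2.000e-03  7.200e-01 -2.253e+00] [-2.5  4.2  1.3] [ 0.85  0.55 -0.04]
t 10.75 pos [540.2 110.  112.4] phi 2.3356
 shift [ -0.1 -58.8  52.7] turn [-0.014 -0.002  0.001]
```

View pics/w11.png

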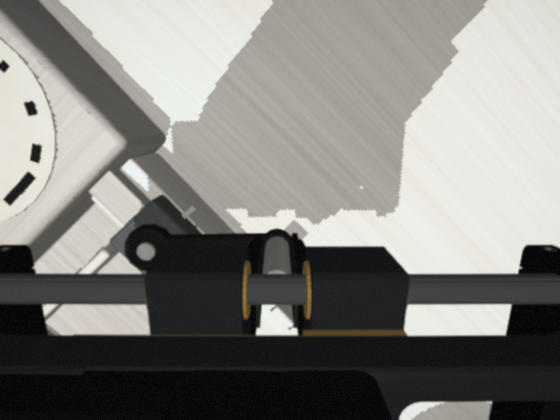

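Request:
step_arm([
  [0, -10, 9, 0, 0, 0],
  [0, -10, 9, 0, 0, 0],
  [0, -10, 9, 0, 0, 0],
  [0, -10, 9, 0, 0, 0],
  [0, -10, 9, 0, 0, 0],
  [0, 0, 0, 0, 0, 0],
])

```text
t: 11.5
eef_pos: [546.0, 181.5, 112.3]
tcp_rot: [-3.052, 1.567, -0.715]
ft_force: [-0.3, -3.4, 1.5]
opening: 0.142
```

```bash
python3 look.py w12
python3 - <<'E'
from h import *
y=-.075
u=np.array([-np.sin(y),np.cos(y),0])
p=np.array([540.2,110,112.4])
print((env.state()['eef_pos']-p)@u)
go(p+79*u,2.35)
E
```

```text
[[ 3.000000e-03 -7.208000e-01 -6.931000e-01  5.460072e+02]
 [-2.600000e-03 -6.931000e-01  7.208000e-01  1.815313e+02]
 [-1.000000e+00 -4.000000e-04 -3.900000e-03  1.122688e+02]
 [ 0.000000e+00  0.000000e+00  0.000000e+00  1.000000e+00]] 11.5 [ 0.208  0.579  1.808 -0.005  0.753 -2.126] [-0.3 -3.4  1.5] [-0.44  0.06 -0.03]
71.32190952652066
t 11.55 pos [546.  181.1 112.3] phi 2.3364
 shift [-0.1 -5.4  5.5] turn [-0.014 -0.004  0.   ]
```

View pics/w12.png

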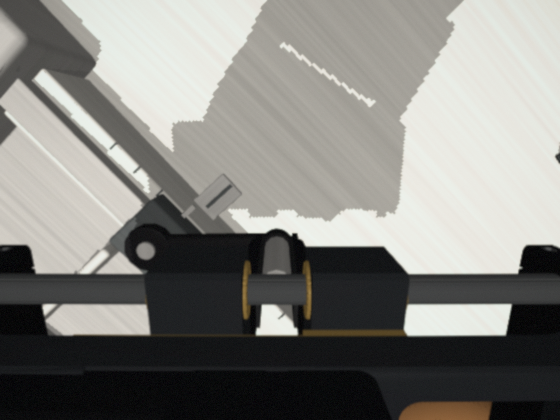

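Request:
step_arm([
  [0, -3, 3, 0, 0, 0],
  [0, -2, 2.2, 0, 0, 0],
  [0, 0, 0, 0, 0, 0],
  [0, 0, 0, 0, 0, 0],
])

```text
t: 12.05
eef_pos: [546.5, 187.4, 112.3]
tcp_rot: [-2.969, 1.566, -0.634]
ft_force: [0.7, -3.7, 0.0]
opening: 0.142
```

```bash
python3 look.py w13
python3 - <<'E'
from h import *
y=-.075
u=np.array([-np.sin(y),np.cos(y),0])
p=np.array([540.2,110,112.4])
print((env.state()['eef_pos']-p)@u)
go(p+79*u,2.35)
im=cv2.imread('pics/w13.png')[150:270,90:270];cv2.imwrite('pics/w13c.png',cv2.resize(im,None,fx=4.4,fy=4.4,interpolation=cv2.INTER_CUBIC))
E
```

```text
[[ 3.900000e-03 -7.216000e-01 -6.923000e-01  5.465205e+02]
 [-2.800000e-03 -6.923000e-01  7.216000e-01  1.873910e+02]
 [-1.000000e+00 -8.000000e-04 -4.700000e-03  1.123044e+02]
 [ 0.000000e+00  0.000000e+00  0.000000e+00  1.000000e+00]] 12.05 [ 0.218  0.581  1.803 -0.005  0.755 -2.114] [ 0.7 -3.7  0. ] [-0.39  0.06 -0.  ]
77.6251346343601
t 12.1 pos [546.5 187.4 112.3] phi 2.3354
 shift [-0.1 -0.7  1.3] turn [-0.015 -0.005  0.001]
```

View pics/w13c.png

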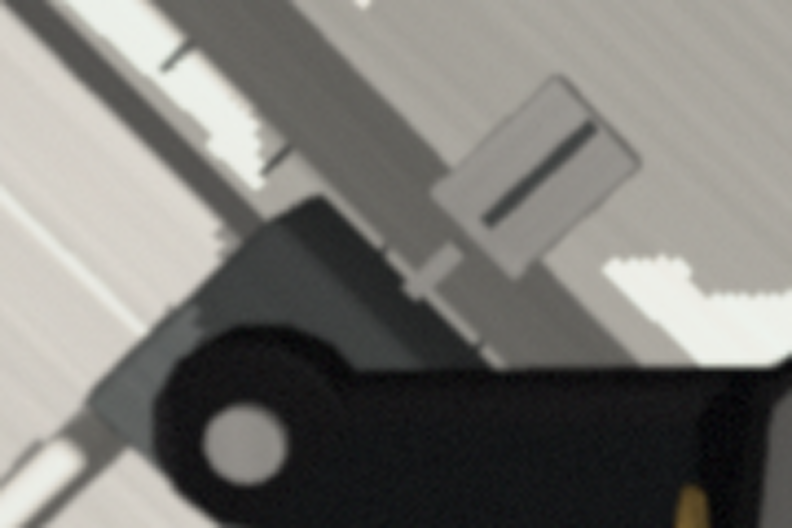

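Run:
```python
from h import *
s=np.load('w13.npy',allow_pickle=True).item();C=cam('wrist',s)
y=-.075;u=np.array([-np.sin(y),np.cos(y),0]);v=np.array([np.cos(y),np.sin(y),0])
b=lambda p:(np.array(p)+.5)/4.4-.5+[90,150]
for n,p,zs in [('in',(487,223),[48]),('out',(593,127),[48]),('tip',(455,253),[48,54,60,66]),('ptrroot',(415,288),[48,54,60,66])]:
    for z in zs:
        w=ray2z(b(p),z,C)-[623.1,64.9,0];print(n,z,(w@v).round(1),(w@u).round(1))
```

```text
in 48 -62.3 67.3
out 48 -84.2 67.5
tip 48 -55.4 67.4
tip 54 -57.6 67.3
tip 60 -59.8 67.3
tip 66 -62.0 67.3
ptrroot 48 -47.0 67.2
ptrroot 54 -49.4 67.1
ptrroot 60 -51.8 67.1
ptrroot 66 -54.3 67.1
```

Pointer and line agree within 0.3 mm. I'll hold briefly, then start the arc.

Request:
step_arm([
  [0, 0, 0, 0, 0, 0],
  [0, 0, 0, 0, 0, 0],
  [0, -4, -0.1, 0.053, 0, 0],
  [0, -7.8, -0.4, 0.105, 0, 0],
  [0, 0, 0, 0, 0, 0],
])

```text
t: 12.72
eef_pos: [555.7, 194.5, 112.3]
tcp_rot: [-2.889, 1.566, -0.715]
ft_force: [5.4, -3.6, -1.2]
opening: 0.139
```

```bash
cat > arc.py <<'E'
from h import *
import sys
Y=-.075;u=np.array([-np.sin(Y),np.cos(Y)]);v=np.array([np.cos(Y),np.sin(Y)])
Pv=np.array([598.3,133.2])
p=env.state()['eef_pos'];d=p[:2]-Pv;X=d@v;th=np.arcsin(np.clip(-X/75,-1,1));print('theta',th.round(3),'leg err',(d@u-75*np.cos(th)).round(2),'ft',env.state()['ft_force'].round(1),'op',env.state()['opening'])
for t in eval(sys.argv[1]):
    q=Pv+75*(-np.sin(t)*v+np.cos(t)*u);print('to',t);go([*q,112.4],np.pi/2+Y+t)
E
python3 look.py w14; python3 arc.py "[0.6,0.5]"
```

```text
[[ 3.600000e-03 -8.234000e-01 -5.674000e-01  5.556561e+02]
 [-3.100000e-03 -5.674000e-01  8.234000e-01  1.945378e+02]
 [-1.000000e+00 -1.200000e-03 -4.600000e-03  1.123304e+02]
 [ 0.000000e+00  0.000000e+00  0.000000e+00  1.000000e+00]] 12.725 [ 0.226  0.593  1.775 -0.006  0.771 -1.944] [ 5.4 -3.6 -1.2] [-0.45 -0.71 -0.03]
theta 0.679 leg err -0.51 ft [ 4.9 -3.9 -1.2] op 0.14097254487638597
to 0.6
t 12.775 pos [555.7 194.4 112.3] phi 2.1754
 shift [-0.1 -6.2  0.2] turn [ 0.08  -0.005  0.002]
to 0.5
t 12.775 pos [555.7 194.4 112.3] phi 2.1754
 shift [ -0.1 -13.7  -0.8] turn [ 0.18  -0.005  0.002]
```

View pics/w14.png

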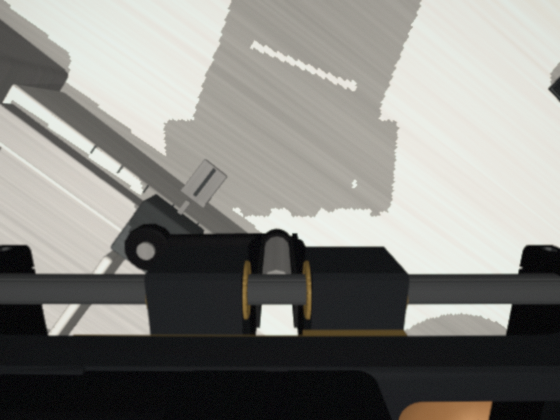

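Request:
step_arm([
  [0, -6.2, 0.2, 0.08, 0, 0],
  [0, -7.5, -0.3, 0.1, 0, 0],
  [0, -7.5, -0.3, 0.1, 0, 0],
  [0, 0, 0, 0, 0, 0],
])

```text
t: 13.28
eef_pos: [573.6, 203.9, 112.3]
tcp_rot: [-2.801, 1.566, -0.903]
ft_force: [4.7, -3.9, -1.2]
opening: 0.139
```

```bash
python3 look.py w15|tail -0; python3 arc.py "[0.3,0.2,0.1]"
```

```text
theta 0.411 leg err -0.16 ft [ 4.7 -4.3 -0.9] op 0.1419628972262238
to 0.3
t 13.325 pos [573.5 203.8 112.3] phi 1.9001
 shift [-0.1 -8.4 -0.3] turn [ 0.104 -0.004  0.002]
to 0.2
t 13.325 pos [573.5 203.8 112.3] phi 1.9001
 shift [ -0.  -15.8  -1.4] turn [ 0.204 -0.004  0.002]
to 0.1
t 13.325 pos [573.5 203.8 112.3] phi 1.9001
 shift [ -0.  -23.1  -3.3] turn [ 0.304 -0.004  0.002]Exception ignored on flushing sys.stdout:
BrokenPipeError: [Errno 32] Broken pipe
```

View pics/w15.png

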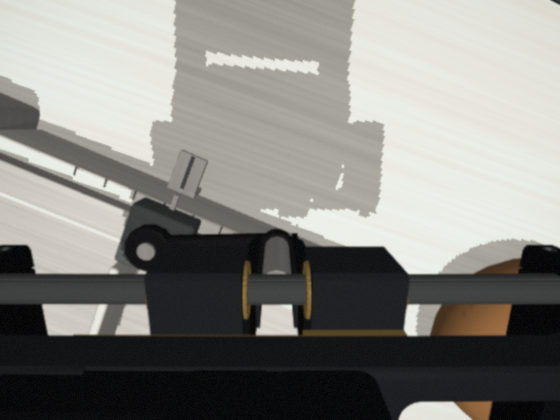

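Still aligned: the pointer at (175,200) is in line with the clip line. Continuing.

Request:
step_arm([
  [0, -8.4, -0.3, 0.104, 0, 0],
  [0, -7.5, -0.4, 0.1, 0, 0],
  [0, -7.5, -0.4, 0.1, 0, 0],
  [0, 0, 0, 0, 0, 0],
])

```text
t: 13.82
eef_pos: [594.9, 207.4, 112.3]
tcp_rot: [-2.964, 1.566, -1.359]
ft_force: [4.0, -3.6, 0.0]
opening: 0.141
```

```bash
python3 look.py w16 >/dev/null; python3 arc.py "[0.05,0.0,-0.02]"
```

```text
theta 0.121 leg err -0.76 ft [ 3.7 -4.1 -1.1] op 0.13999582272629932
to 0.05
t 13.875 pos [594.8 207.4 112.3] phi 1.6062
 shift [-0.1 -5.4  0.6] turn [ 0.06  -0.004  0.001]
to 0.0
t 13.875 pos [594.8 207.4 112.3] phi 1.6062
 shift [-0.1 -9.1  0.3] turn [ 0.11  -0.004  0.001]
to -0.02
t 13.875 pos [594.8 207.4 112.3] phi 1.6062
 shift [ -0.1 -10.6   0.1] turn [ 0.13  -0.004  0.001]
```

View pics/w16.png

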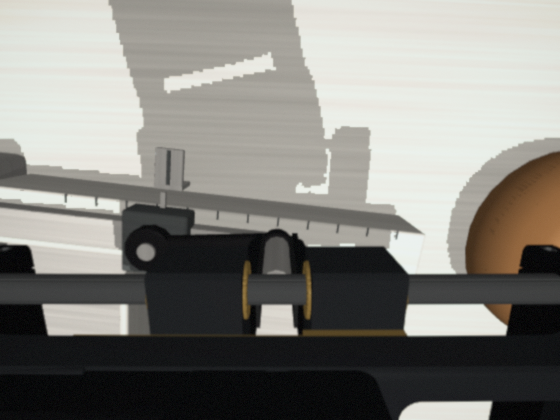

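Request:
step_arm([
  [0, -5.4, 0.6, 0.06, 0, 0],
  [0, -4.5, 0, 0.05, 0, 0],
  [0, 0, 0, 0, 0, 0],
  [0, 0, 0, 0, 0, 0],
])

```text
t: 14.38
eef_pos: [602.7, 207.5, 112.3]
tcp_rot: [3.111, 1.566, -1.661]
ft_force: [2.3, -3.7, -0.9]
opening: 0.143
```

```bash
python3 look.py w17 >/dev/null; python3 arc.py "[0.0]"
python3 - <<'E'
from h import *
im=cv2.imread('pics/w17.png')[130:260,90:290];cv2.imwrite('pics/w17c.png',cv2.resize(im,None,fx=4,fy=4,interpolation=cv2.INTER_CUBIC))
E
```

```text
theta 0.016 leg err -0.64 ft [ 1.6 -4.4 -0.1] op 0.14426030170976348
to 0.0
t 14.425 pos [602.7 207.4 112.3] phi 1.5108
 shift [-0.1 -1.2  0.6] turn [ 0.015 -0.005 -0.   ]
```

View pics/w17c.png

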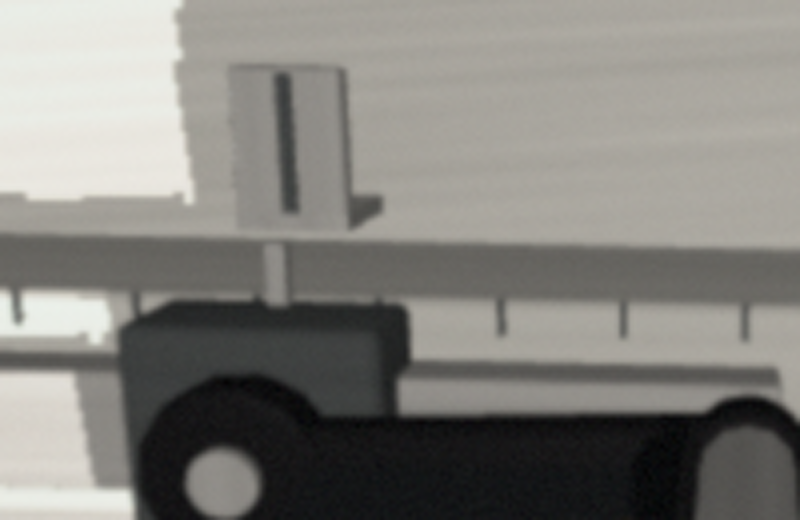

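Run:
```python
from h import *
s=np.load('w17.npy',allow_pickle=True).item();C=cam('wrist',s)
y=-.075;u=np.array([-np.sin(y),np.cos(y),0]);v=np.array([np.cos(y),np.sin(y),0])
b=lambda p:(np.array(p)+.5)/4-.5+[90,130]
T=toolT(s)
for n,p,zs in [('in',(290,212),[48]),('out',(283,75),[48]),('tip',(275,246),[54,60,66]),('ptrroot',(278,303),[54,60,66]),('pivtop',(223,482),[84,88]),('block L',(122,335),[71.5])]:
    for z in zs:
        W=ray2z(b(p),z,C);w=W-[623.1,64.9,0];print(n,z,(w@v).round(1),(w@u).round(1),W.round(1))
```

```text
in 48 -62.8 65.6 [565.4 135.1  48. ]
out 48 -84.8 66.0 [543.5 137.1  48. ]
tip 54 -58.3 65.0 [569.8 134.1  54. ]
tip 60 -59.5 67.2 [568.8 136.4  60. ]
tip 66 -60.7 69.5 [567.7 138.7  66. ]
ptrroot 54 -49.0 64.8 [579.1 133.2  54. ]
ptrroot 60 -50.5 67.1 [577.8 135.6  60. ]
ptrroot 66 -52.0 69.3 [576.5 137.9  66. ]
pivtop 84 -30.1 66.2 [598.  133.2  84. ]
pivtop 88 -31.7 68.0 [596.6 135.   88. ]
block L 71.5 -48.1 47.8 [578.7 116.1  71.5]
```

Request:
step_arm([
  [0, -1.5, 0, 0.015, 0, 0],
  [0, 0, 0, 0, 0, 0],
  [0, 0, 0, 0, 0, 0],
  [0, 0, 0, 0, 0, 0],
])

```text
t: 14.92
eef_pos: [603.5, 207.3, 112.3]
tcp_rot: [2.825, 1.566, -1.961]
ft_force: [-0.6, -3.0, 1.9]
opening: 0.142
```

```bash
python3 look.py w18 >/dev/null; python3 arc.py "[0.0]"
python3 - <<'E'
from h import *
im=env.read_camera('side');a=im[135:275,285:395,::-1];cv2.imwrite('pics/s18.png',cv2.convertScaleAbs(cv2.resize(a,None,fx=4.2,fy=4.2,interpolation=cv2.INTER_CUBIC),alpha=1.5))
im=env.read_camera('top');cv2.imwrite('pics/t18.png',im[:,:,::-1])
E
```

```text
theta 0.005 leg err -0.72 ft [-0.9 -3.6  1.7] op 0.14204257768786982
to 0.0
t 14.975 pos [603.5 207.3 112.3] phi 1.4974
 shift [-0.1 -0.4  0.7] turn [ 0.002 -0.005 -0.002]
```

View pics/s18.png

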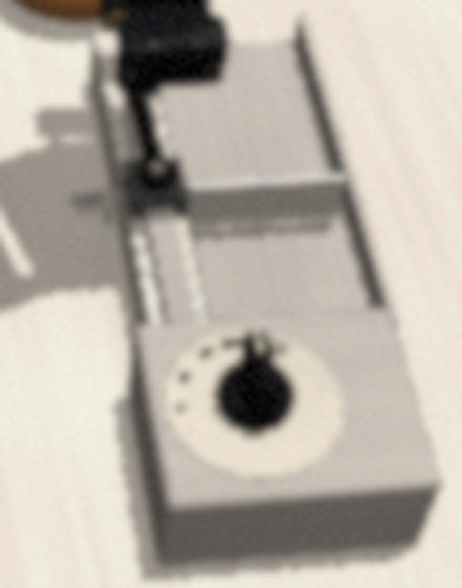

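View pics/t18.png

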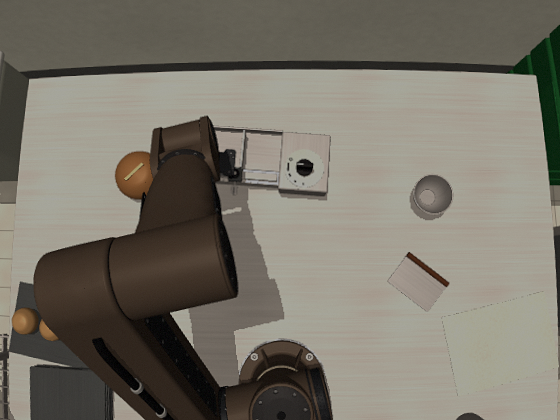

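View pics/w18.png

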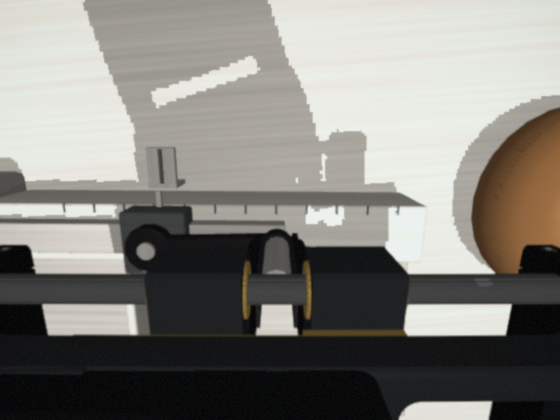

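The dial is on the long bar, the pointer (158,198) is at the clip line (161,183), the lever lies along the rail, and the grip is 13.5 mm on the post. Handing in.

Run:
```python
from cell import env
print(env.job_done()); s=env.state(); print(s['t'],s['eef_pos'],s['opening'],s['ft_force'])
```

```text
the job is handed in; nothing more can be done
None
the job is handed in; nothing more can be done
```

The slicer is set up for long loaves and I handed the job in at about 15 s, with the gripper still holding the post. `env.job_done()` gives no verdict, so this rests on my own last checks.

- **Dial:** I turned it from the first mark to the longest bar. The wrist picture after release shows its pointer line on the bar, and the last side view agrees.
- **Leg:** I pulled it 78 mm. At that point the pointer and the clip line agreed to about 0.3 mm.
- **Lever:** I closed it from about 0.84 rad along an arc around its pivot. The last estimate was about 0.005 rad.
- **Hold:** The gripper was still closed on the post (opening about 13.5 mm) and resisting a spring pull of about 3 to 4 N.
- **Bystanders:** The boule, bowl and scraper look unmoved in the last top view. The tin was hidden by the arm there, but I never went near it.

**Disagreement:** Two estimates of the final leg position differ slightly. The arm's own position put the leg 0.7 mm short of where I set it at the mark. The last closed-lever image fix put it about 1 to 2 mm past the line, depending on the assumed pointer height. Both are inside the 7 mm tolerance.

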